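# Stack and clip a spare parts tray over the one with the heat sink

### The arm

A 7-joint arm with a two-finger parallel gripper is mounted at the origin on the work surface. World frame = base frame: x ahead of the robot, y to its left, z up, the work surface at z = 0. Lengths are in m, angles in rad, forces in N, time in s.
With the tool pointing down it reaches from about 0.425 to 0.95 m from the base axis. Payload 4.7 kg.
Tool frame: the origin (TCP) lies midway between the tips of the shut fingers; the grasp point (between the pads) lies 19 mm behind it; z points along the fingers, y is the line along which they close (so a half turn about z gives the same grasp; the last joint's range is limited). The gripper opens to 87 mm and grips with 3 to 60 N. Pads are 19 mm wide; open, the fingers measure 117 mm over their backs; the gripper's body (75 mm by 190 mm) begins 51 mm behind the grasp point.
Start: joints at [1.078, 0.469, -0.049, 1.532, 0.024, 1.141, -0.082], TCP at [0.302, -0.604, 0.201] pointing down, gripper open.
Joint ranges: [-2.59, 2.59], [-0.33, 1.99], [-1.39, 1.29], [0.1, 2.45], [-1.04, 4.18], [0.21, 1.99], [-2.66, 2.66]. Speed limits (rad/s): [2.57, 2.57, 3.14, 3.14, 3.14, 3.14, 3.14].

### API

Orientations are given as a rotation vector (axis times angle).
In Python, from workcell import arm gives the robot as it stands.
- The arm moves only by the tool servo_tool, never from a script. Its argument "series" is one flat list of numbers, 6 for each row, row after row: the shift along the tool's x, y, z in cm, then the turn, a rotation vector about the tool's x, y, z in degrees. In form: [dx, dy, dz, ax, ay, az, dx, dy, dz, ax, ay, az, ...]. A call has 1 to 5 rows; each row is the pose to reach, as a shift and turn from the pose commanded when the call began, along the tool's axes at that moment; what a row does not reach only later rows make up. A row lasts 1/8 s, in which the tool goes at most 62.5 mm and 10.7 degrees, less where a joint would pass 70% of its speed; a pose out of reach is approached as far as the arm can. A call with a gripper value outside its range is refused whole. "grip" is the finger opening in cm, from 0 to 8.7, set as the call begins (left out, the last holds). The fingers move at their own pace and stop on an object; "newtons" is the grip in N (left out, the last holds). Time passes only in rows, so rows that repeat a pose let the fingers close. It gives the time, the measured TCP pose, the force, the opening and the grip force at its end, in the units of the state.
- arm.read_state(): the state, without advancing time (a new reading comes with each control period).
- arm.capture(name): name is "scene" or "top" or "wrist"; returns the picture (480x640x3 uint8, red, green, blue); there is no depth.
- arm.camera_model(name): a dict with "fovy" (degrees; the focal length in pixels is half the picture's height over the tangent of half this angle, whatever the lens; pixels are square), "cx", "cy" (the principal point, pixels), "origin" and "attitude" of the camera in the world; the wrist camera has in their place "T_tool_cam" (4x4, takes a point from camera to tool coordinates, whose origin is the TCP and whose axes are the flange's). Camera axes: x right, y down, z forward; pixel columns grow to the right and rows downward; lengths in m; the calibration is good to about 2 mm. A picture is of the moment at which its call begins: read the wrist's pose just before it. camera_model takes no time and is no camera call.
- arm.sign_off(): hands the job in; it is judged then, once.
The state is a dict: "clock": time; "q": joint angles; "qvel": joint speeds; "effort": joint torques, N m; "ee_pos": TCP position; "eef_rot": TCP orientation; "wrist_force": force on the tool from outside, world axes, zero at the start; "ft_torque": the same for the moment, N m; "width": opening from 0.0 (shut) to 1.0 (fully open); "finger_force": force on a finger pad.
Only numpy, scipy, OpenCV 4.12 (cv2) and the standard library are available. Lean on these libraries where they do the work, as an engineer would, in place of code of your own. Each camera call takes 0.05 s, during which the arm holds its last target. There are 200 camera calls.

### The job

Find which of the two fixed trays holds the heat sink, and cover that tray with the loose spare tray: stacked, not nested, so with its orange end over the other's plain end, standing on the lugs and never pressing on the heat sink. Then push both ends fully down until both yellow clips have snapped over it, and let go. Leave the heat sink, the battery cell and everything else on the bench where they are.

Things in the scene. Friction and masses are not known exactly. Their poses are not given: they have to be found in the camera images.
- tray_a: Tray A, one of two equal blue trays fixed to the bench on sprung feet. Origin: centre of its underside, z up, x along its length towards its orange end. 126 x 54 mm at the bottom, 138 x 66 at the rim, 58 high, walls 2.5 sloping out 1 in 10, inner floor 2 mm up. Stacking lugs inside the rim, tops 42 mm above the underside: one mid orange end, two near the corners of the plain (blue) end.
- tray_b: Tray B, the same as tray A, origin and axes likewise. Each of the two has a yellow sprung clip outside each end, and stands with its underside 18 mm above the bench on sprung feet: pushed down it yields, staying level, by up to 12 mm (reached at about 8 N), mostly before the clips give way; let go, it rises again. Grey foot plate 150 x 70 mm under it.
- tray_a_clip_key (a joint): Yellow clip at tray A's orange end, 16 mm wide, 96 high: 0 = rest, grows to 0.009 m as its hook is pushed outward along x against a spring. Hook: underside 82 mm above the tray's underside, reaches in to 68 mm from the tray's centre; above it, from 84 to 96 mm high, a slope that a rib is pushed down past.
- tray_a_clip_plain (a joint): The like clip at tray A's plain end.
- tray_b_clip_key (a joint): The like clip at tray B's orange end.
- tray_b_clip_plain (a joint): The like clip at tray B's plain end.
- spare: Loose empty blue tray, same moulding, size, origin and axes as tray A (x to its orange end), no clips, 0.1 to 0.17 kg. Flat upright grip panels mid long sides: 34 mm along x, 36 to 58 mm up, 65.6 mm over both (grip across y). Its notched underside, same way round, passes the lugs: it nests, undersides 24 mm apart or resting on the contents. Turned half round it stands on the lugs, 42 mm apart.
- spare_key (a point): Middle of the top of the spare's orange end tab, a place to push: 73 mm from its centre along +x, 58 mm above its underside. Tab 26 mm wide, 64 to 82 mm from the centre, 3 thick. Under it a rib (35 to 39 mm up, 20 wide, tip 72 mm from the centre). Laid on turned, the spare stops about 8 mm high, ribs on the clips' slopes, its foot in the rim with 2 mm play.
- spare_plain (a point): The same point on the spare's plain (blue) end tab, along -x. Each end must be pushed down, one at a time, with a force not known beforehand (roughly 6 to 14 N), until its rib snaps under the clip's hook; home is a hard stop on the lugs, tab tops then 100 mm above the fixed tray's underside.
- heatsink: Finned aluminium heat sink on a 32 x 32 mm green board, 32 mm high in all, standing in one of the two fixed trays. Origin: centre of its underside.
- cell: Flat round steel battery cell, 30 mm across, 8 mm high, lying in the other fixed tray. Origin: centre of its underside.
- battery: Black laptop battery pack, 50 x 200 x 9 mm, long along its y, origin centre of underside. Bystander.
- cleaner: Green glass jar with black cap, 60 mm across, 110 mm high, origin centre of underside. Bystander.
- dropper: White dropper bottle, 40 mm across, 105 mm high, origin centre of underside. Bystander.
- screwdriver: Screwdriver lying flat, 170 mm long along its x. Bystander.
- powerbank: White power bank, 75 x 150 x 28 mm, origin centre of underside. Bystander.
- flashlight: Yellow flashlight lying along its x, 130 mm long, 35 mm thick. Bystander.
Mind the look-alikes: they are no part of the job. What is shaped like the part that bears tray_a but brown or green is not meant. What is shaped like the spare but turquoise is not meant.

How it is judged:
At the end, for the whole second after the job is handed in: The spare tray rests level (0.025 rad) and centred (6 mm) on the tray holding the heat sink, orange end over plain end, its underside 39 to 44.5 mm above that tray's underside (on the lugs, under both clips); the heat sink still stands upright inside (((horizontal distance between heatsink and tray_a below 0.05 m and horizontal distance between spare and tray_a below 0.006 m and z of spare in the frame of tray_a between 0.039 and 0.0445 m and x of spare_key in the frame of tray_a below -0.06 m and angle between spare's own z axis and vertical below 0.025 rad and linear speed of spare below 0.01 m/s and angle between heatsink's own z axis and vertical below 0.2 rad) or (horizontal distance between heatsink and tray_b below 0.05 m and horizontal distance between spare and tray_b below 0.006 m and z of spare in the frame of tray_b between 0.039 and 0.0445 m and x of spare_key in the frame of tray_b below -0.06 m and angle between spare's own z axis and vertical below 0.025 rad and linear speed of spare below 0.01 m/s and angle between heatsink's own z axis and vertical below 0.2 rad))); the robot touches nothing.
It fails at once if the spare tray pressed on the heat sink (contact force between spare and heatsink above 2 N).
It fails at once if the cell was moved (distance of cell from where it was at the start of the episode above 0.02 m).
It fails at once if the heat sink was moved (distance of heatsink from where it was at the start of the episode above 0.02 m).
It fails at once if something else on the bench was moved by more than 30 mm (distance of any of battery, cleaner, dropper, screwdriver, powerbank, flashlight from where it was at the start of the episode above 0.03 m).
It also fails if it takes over 48 s, if anything falls off the work surface, if the arm or the gripper's body presses on something with over 40 N, if the wrist force passes 120 N, or if a joint passes its speed limit or range.

## Working session

There is one attempt and no reset: what is moved stays moved. The work goes in short steps, Python scripts to look and compute and a tool call to move; the robot and the scene stay as the last step left them, time stands still between calls to the robot, and variables do not carry over. Pictures are saved under pics/ and viewed, at most 10 in all, crops included, and the job is handed in when it is done.

Besides the shell and the picture viewer there is one more tool, called after ">>>" by a JSON object that holds its "name" and its "arguments". servo_tool: Moves the arm, as the interface text tells. Its arguments: {"type":"object","properties":{"series":{"type":"array","items":{"type":"number"}},"grip":{"type":"number"},"newtons":{"type":"number"}},"required":["series"]}

```bash
mkdir -p pics; python3 - <<'E'
from workcell import arm
import cv2,numpy as np
s=arm.read_state();print(s)
for n in("scene","top"):
    m=arm.camera_model(n);print(n,m)
    cv2.imwrite(f"pics/{n}0.png",arm.capture(n)[:,:,::-1])
print(arm.camera_model("wrist"))
E
```

```text
{'clock': 0.0, 'q': array([ 1.07806816,  0.46942021, -0.048601  ,  1.53369852,  0.02413013,
        1.14095198, -0.08230257]), 'qvel': array([0.00117327, 0.00151766, 0.00041388, 0.00098432, 0.00223042,
       0.00197086, 0.00012603]), 'effort': array([ 3.14431518e-04, -5.07975090e+01, -8.05993052e-02, -2.36154485e+01,
       -6.14093081e-02,  3.78415233e-02,  1.65219358e-04]), 'ee_pos': array([ 0.30170009, -0.60311864,  0.19991184]), 'eef_rot': array([-3.05570103e+00, -7.21720453e-01,  8.23006091e-04]), 'wrist_force': array([ 0.21762972, -0.09106134, -1.56662562]), 'ft_torque': array([0.00396145, 0.06621836, 0.00021735]), 'finger_force': 0.0, 'width': 0.9993090964203425}
scene {'fovy': 51.853213036486466, 'cx': 320.8479710708958, 'cy': 247.096028556549, 'origin': array([ 1.26719454, -0.12406067,  0.88282803]), 'attitude': array([-1.88699953, -1.64927716,  0.61394391])}
top {'fovy': 47.356995843647375, 'cx': 327.79358921625544, 'cy': 232.20334080752798, 'origin': array([ 4.69323671e-01, -1.79406995e-04,  1.33649603e+00]), 'attitude': array([-2.2231857 ,  2.16139885, -0.0755908 ])}
{'fovy': 64.99201301817263, 'cx': 324.5400949529255, 'cy': 233.83965654142534, 'T_tool_cam': array([[-3.16298399e-04, -9.70644271e-01, -2.40519437e-01,
         6.60792435e-02],
       [ 9.99998083e-01, -7.71794645e-04,  1.79960615e-03,
         5.86990065e-04],
       [-1.93240902e-03, -2.40518406e-01,  9.70642654e-01,
        -1.83312959e-01],
       [ 0.00000000e+00,  0.00000000e+00,  0.00000000e+00,
         1.00000000e+00]])}
```

View pics/top0.png

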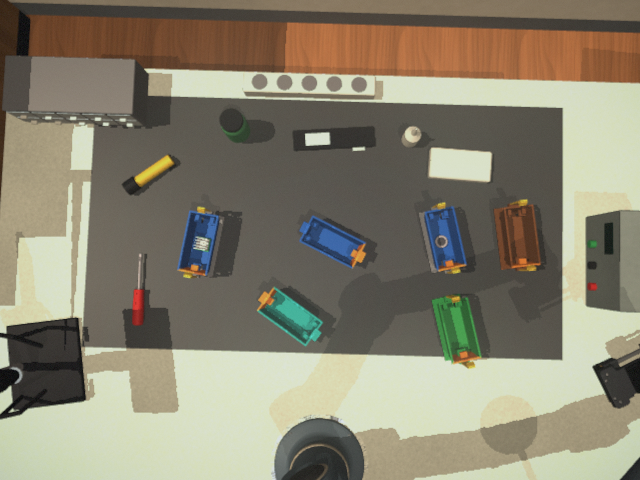

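View pics/scene0.png

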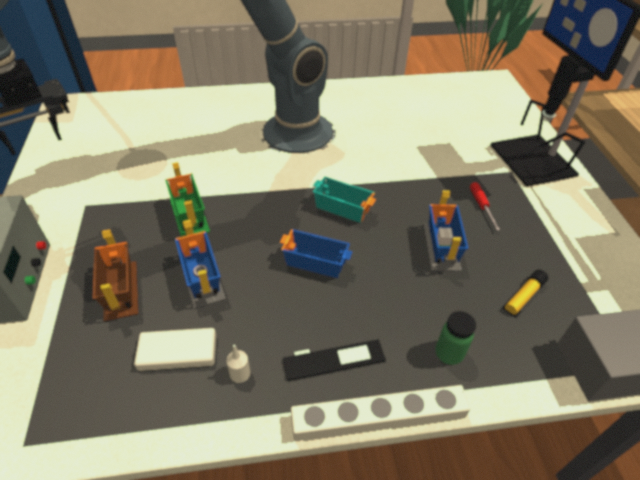

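The top view shows the heat sink in the left blue tray, at about (201,242). Its orange end is at the bottom, near (191,270). The spare is at (333,241), with its orange end at (358,257). The cell is in the right blue tray, at (442,241).

```bash
cat > h.py <<'E'
import numpy as np,cv2
from scipy.spatial.transform import Rotation as R
from workcell import arm
def cam(n,s=None):
    m=arm.camera_model(n); f=240/np.tan(np.radians(m['fovy'])/2)
    if n=="wrist":
        T=np.eye(4);T[:3,:3]=R.from_rotvec(s['eef_rot']).as_matrix();T[:3,3]=s['ee_pos'];T=T@m['T_tool_cam']
        return f,m['cx'],m['cy'],T[:3,3],T[:3,:3]
    return f,m['cx'],m['cy'],np.array(m['origin']),R.from_rotvec(m['attitude']).as_matrix()
def ray(c,px,z):
    f,cx,cy,o,A=c; px=np.atleast_2d(px).astype(float)
    d=np.c_[(px[:,0]-cx)/f,(px[:,1]-cy)/f,np.ones(len(px))]@A.T
    return (o+d*((z-o[2])/d[:,2])[:,None])[:,:2]
def proj(c,P):
    f,cx,cy,o,A=c;p=(np.atleast_2d(P)-o)@A;return np.c_[cx+f*p[:,0]/p[:,2],cy+f*p[:,1]/p[:,2]]
def hsv(im,lo,hi):return cv2.inRange(cv2.cvtColor(im,cv2.COLOR_RGB2HSV),lo,hi)
def delta(s,pos,yaw):
    "cm shift in tool axes and deg rotvec to reach tool-down with tool x at yaw (tool y = fingers)"
    A=R.from_rotvec(s['eef_rot']); c,n=np.cos(yaw),np.sin(yaw)
    B=R.from_matrix(np.array([[c,n,0],[n,-c,0],[0,0,-1]]))
    return np.round(A.inv().apply(np.array(pos)-s['ee_pos'])*100,2),np.round((A.inv()*B).as_rotvec(degrees=True),2)
E
python3 - <<'E'
from h import *
im=cv2.imread("pics/top0.png")[:,:,::-1].copy();c=cam("top")
b=hsv(im,(105,120,50),(125,255,255));o=hsv(im,(5,150,120),(17,255,255))
for ct in cv2.findContours(b,0,2)[0]:
    if cv2.contourArea(ct)<300: continue
    z=.076 if not 280<ct[:,0,0].mean()<380 else .058
    w=ray(c,cv2.convexHull(ct)[:,0],z).astype(np.float32)
    print(ct[:,0].mean(0),cv2.minAreaRect(w*1000))
s=arm.read_state();A=R.from_rotvec(s['eef_rot']).as_matrix();print(A.round(3))
print(ray(c,[[358,257],[191,270],[201,210],[201,242],[235,125],[150,172],[140,300]],.07))
E
```

```text
[330.56291391 241.13907285] ((531.4656372070312, -10.990798950195312), (148.3279571533203, 68.96324157714844), 64.21869659423828)
[197.89534884 247.01162791] ((517.7681274414062, 290.53363037109375), (71.26595306396484, 137.8446807861328), 81.03593444824219)
[445.01149425 240.66666667] ((544.661865234375, -276.7022399902344), (135.26022338867188, 70.90870666503906), 13.305063247680664)
[[ 0.894  0.447 -0.001]
 [ 0.447 -0.894  0.002]
 [-0.    -0.002 -1.   ]]
[[ 0.49354043 -0.07834688]
 [ 0.45280322  0.30580481]
 [ 0.59225603  0.28869921]
 [ 0.51798676  0.28554514]
 [ 0.79458035  0.21763569]
 [ 0.67770068  0.41103298]
 [ 0.38090136  0.4196236 ]]
```

```bash
python3 -c "
from h import *
print(delta(arm.read_state(),[.53,-.015,.2],np.radians(64.2)))"
```

```text
(array([ 46.73, -42.39,   0.07]), array([-1.000e-01, -3.000e-02, -3.762e+01]))
```

>>> {"name": "servo_tool", "arguments": {"series": [46.7,-42.4,0,0,0,-37.6,46.7,-42.4,0,0,0,-37.6,46.7,-42.4,0,0,0,-37.6,46.7,-42.4,0,0,0,-37.6,46.7,-42.4,0,0,0,-37.6], "grip": 8.7}}

```text
clock: 0.72
ee_pos: [0.4152, -0.3103, 0.2008]
eef_rot: [-2.661, -1.669, -0.0]
wrist_force: [1.2, 0.3, 0.0]
width: 1.004
finger_force: 0.0
```

```bash
python3 -c "
from h import *
print(delta(arm.read_state(),[.53,-.015,.2],np.radians(64.2)))"
```

```text
(array([31.58, -2.52,  0.08]), array([-0.01, -0.01, -0.01]))
```

>>> {"name": "servo_tool", "arguments": {"series": [31,-2.5,0,0,0,0,31,-2.5,0,0,0,0,31,-2.5,0,0,0,0,31,-2.5,0,0,0,0,31,-2.5,0,0,0,0]}}

```text
clock: 1.35
ee_pos: [0.5278, -0.0206, 0.2008]
eef_rot: [2.662, 1.668, -0.0]
wrist_force: [0.0, -0.5, 0.4]
width: 1.002
finger_force: 0.0
```

>>> {"name": "servo_tool", "arguments": {"series": [0,0,0,0,0,0,0,0,0,0,0,0,0,0,0,0,0,0]}}

```text
clock: 1.72
ee_pos: [0.527, -0.0243, 0.2006]
eef_rot: [2.664, 1.665, -0.002]
wrist_force: [0.4, -0.3, -0.0]
width: 0.998
finger_force: 0.0
```

```bash
python3 - <<'E'
from h import *
s=arm.read_state();im=arm.capture("wrist");cv2.imwrite("pics/w1.png",im[:,:,::-1]);c=cam("wrist",s)
print(s['ee_pos'],s['qvel'].round(3),s['q'].round(2))
b=hsv(im,(105,120,40),(125,255,255))
ct=max(cv2.findContours(b,0,2)[0],key=cv2.contourArea)
w=ray(c,cv2.convexHull(ct)[:,0],.058).astype(np.float32)
print(cv2.minAreaRect(w*1000),ct[:,0].mean(0))
E
```

```text
[ 0.52696461 -0.02434526  0.20063028] [ 0.005 -0.002 -0.002 -0.    -0.003 -0.001 -0.001] [ 0.37  0.27 -0.49  1.86  0.15  1.05 -0.63]
((528.7227172851562, -16.07585906982422), (131.0745849609375, 61.07867431640625), 64.43846130371094) [315.74336283 196.03539823]
```

View pics/w1.png

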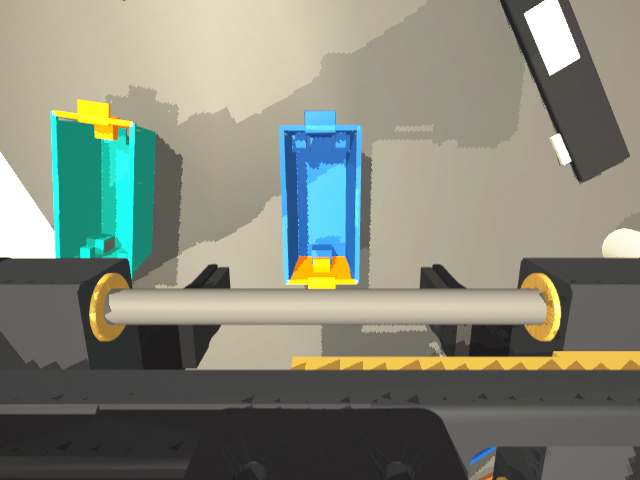

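The wrist view shows the spare's plain tab at (320,112–126). Its rim corners are at about (279,126) and (361,126), and the orange end is at row ~285, with the orange tab at (321,287).

```bash
python3 - <<'E'
from h import *
s=arm.read_state();c=cam("wrist",s);im=cv2.imread("pics/w1.png")[:,:,::-1].copy()
b=hsv(im,(98,60,40),(128,255,255));b[:, :240]=0;b[:,420:]=0;b[295:]=0
for r in (135,160,200,240,270):
    x=np.nonzero(b[r])[0];w=ray(c,[[x.min(),r],[x.max()+1,r]],.058);print(r,x.min(),x.max()+1,w.mean(0).round(4),np.linalg.norm(w[1]-w[0]).round(4))
for col in(292,320,350):
    y=np.nonzero(b[:,col])[0];print(col,y.min(),ray(c,[[col,y.min()]],.058))
print(ray(c,[[279,126],[361,126],[285,285],[360,285],[321,289]],.058))
E
```

```text
135 279 362 [0.5558 0.0391] 0.0695
160 280 362 [0.5471 0.0204] 0.0697
200 281 361 [ 0.532  -0.0104] 0.0698
240 287 360 [ 0.5181 -0.0438] 0.0654
270 288 360 [ 0.506  -0.0694] 0.0658
292 125 [[0.53801709 0.05668634]]
320 110 [[0.5641911 0.0571347]]
350 125 [[0.58137305 0.03552145]]
[[ 0.52792942  0.06072047]
 [ 0.58926325  0.03077918]
 [ 0.4672461  -0.06676843]
 [ 0.52945262 -0.09717604]
 [ 0.49535979 -0.08490858]]
```

```bash
python3 -c "
from h import *
print(delta(arm.read_state(),[.529,-.017,.029],np.radians(64.3)))"
```

```text
(array([ 0.75, -0.14, 17.18]), array([-0.01,  0.05, -0.3 ]))
```

>>> {"name": "servo_tool", "arguments": {"series": [0.75,-0.15,4,0,0,-0.3,0.75,-0.15,8,0,0,-0.3,0.75,-0.15,12,0,0,-0.3,0.75,-0.15,15.5,0,0,-0.3,0.75,-0.15,17.2,0,0,-0.3]}}

```text
clock: 2.4
ee_pos: [0.5282, -0.0164, 0.0273]
eef_rot: [-2.658, -1.673, 0.004]
wrist_force: [-0.0, -1.0, -0.4]
width: 0.999
finger_force: 0.0
```

>>> {"name": "servo_tool", "arguments": {"series": [0,0,0,0,0,0,0,0,0,0,0,0,0,0,0,0,0,0,0,0,0,0,0,0], "grip": 5.5, "newtons": 25}}

```text
clock: 2.9
ee_pos: [0.5301, -0.0149, 0.0302]
eef_rot: [2.656, 1.675, 0.002]
wrist_force: [-1.8, 0.6, 6.3]
width: 0.748
finger_force: 25.0
```

>>> {"name": "servo_tool", "arguments": {"series": [0,0,-3,0,0,0,0,0,-8,0,0,0,0,0,-13,0,0,-10,0,0,-17,0,0,-20,0,0,-21,0,0,-30]}}

```text
clock: 3.52
ee_pos: [0.5292, -0.0151, 0.2405]
eef_rot: [2.126, 2.312, 0.0]
wrist_force: [1.3, -1.4, -1.9]
width: 0.752
finger_force: 25.0
```

```bash
python3 -c "
from h import *
s=arm.read_state();print(s['wrist_force'],s['width'],s['q'].round(2));print(delta(s,[.562,.121,.3],np.radians(171)))"
```

```text
[ 1.25448233 -1.42843688 -1.87439204] 0.7523115232738176 [ 0.47  0.25 -0.62  1.8   0.16  1.14 -0.12]
(array([13.29,  4.42, -5.95]), array([ 1.000e-02,  6.000e-02, -7.619e+01]))
```

>>> {"name": "servo_tool", "arguments": {"series": [3,1,-2,0,0,-10,6,2,-4,0,0,-20,9,3,-5,0,0,-30,12,4,-6,0,0,-40,13.3,4.4,-6,0,0,-50]}}

```text
clock: 4.15
ee_pos: [0.5631, 0.1236, 0.3]
eef_rot: [0.945, 2.994, 0.003]
wrist_force: [-0.6, -0.8, -1.4]
width: 0.745
finger_force: 25.0
```

>>> {"name": "servo_tool", "arguments": {"series": [0,0,0,0,0,-10,0,0,0,0,0,-20,0,0,0,0,0,-26,0,0,0,0,0,-26,0,0,0,0,0,-26]}}

```text
clock: 4.78
ee_pos: [0.5628, 0.1209, 0.2989]
eef_rot: [0.263, 3.13, -0.0]
wrist_force: [0.0, -0.3, -0.4]
width: 0.743
finger_force: 25.0
```

>>> {"name": "servo_tool", "arguments": {"series": [0,0,0,0,0,0,0,0,0,0,0,0]}}

```text
clock: 5.03
ee_pos: [0.5629, 0.1211, 0.299]
eef_rot: [0.261, 3.13, -0.0]
wrist_force: [-0.2, -0.2, -1.5]
width: 0.751
finger_force: 25.0
```

```bash
python3 - <<'E'
from h import *
s=arm.read_state();im=arm.capture("wrist");cv2.imwrite("pics/w2.png",im[:,:,::-1]);np.save("s2.npy",s,allow_pickle=True)
print(s['ee_pos'],s['q'].round(2),s['qvel'].round(3),delta(s,[.562,.121,.3],np.radians(171)))
E
```

```text
[0.56288104 0.12108074 0.29900648] [ 0.41  0.36 -0.92  1.6   0.3   1.32  0.85] [ 0.001  0.    -0.001 -0.     0.001  0.     0.001] (array([ 0.09, -0.02, -0.1 ]), array([-0.01,  0.01, -0.55]))
```

View pics/w2.png

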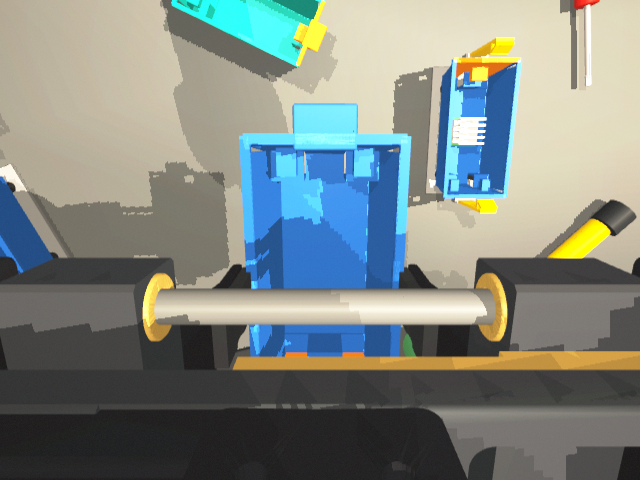

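The wrist view shows the held spare with its plain tab at the top (325,104) and its orange end at the bottom. The fixed tray with the heat sink spans about (441–521, 58–199), with its orange end up, so the half turn is correct. I'll zoom in on the rim.

```bash
python3 - <<'E'
from h import *
im=cv2.imread("pics/w2.png")
cv2.imwrite("pics/c2.png",cv2.resize(im[30:220,420:540],None,fx=3,fy=3,interpolation=cv2.INTER_NEAREST))
g=im[95:145,300:350].mean(1);print(g[:12].round().tolist(),g[25:48].round().tolist())
E
```

```text
[[191.0, 218.0, 224.0], [191.0, 217.0, 224.0], [191.0, 217.0, 224.0], [192.0, 217.0, 224.0], [192.0, 218.0, 224.0], [192.0, 218.0, 224.0], [191.0, 217.0, 224.0], [191.0, 217.0, 223.0], [222.0, 186.0, 162.0], [254.0, 198.0, 97.0], [255.0, 230.0, 113.0], [255.0, 239.0, 126.0]] [[255.0, 237.0, 121.0], [255.0, 237.0, 121.0], [255.0, 237.0, 120.0], [255.0, 237.0, 120.0], [255.0, 236.0, 120.0], [255.0, 236.0, 120.0], [255.0, 236.0, 120.0], [255.0, 235.0, 119.0], [255.0, 235.0, 118.0], [255.0, 235.0, 118.0], [255.0, 235.0, 117.0], [255.0, 234.0, 117.0], [255.0, 234.0, 116.0], [255.0, 246.0, 129.0], [255.0, 254.0, 151.0], [255.0, 254.0, 153.0], [255.0, 252.0, 145.0], [255.0, 252.0, 145.0], [255.0, 253.0, 147.0], [255.0, 253.0, 148.0], [255.0, 254.0, 151.0], [255.0, 252.0, 143.0], [255.0, 251.0, 142.0]]
```

View pics/c2.png

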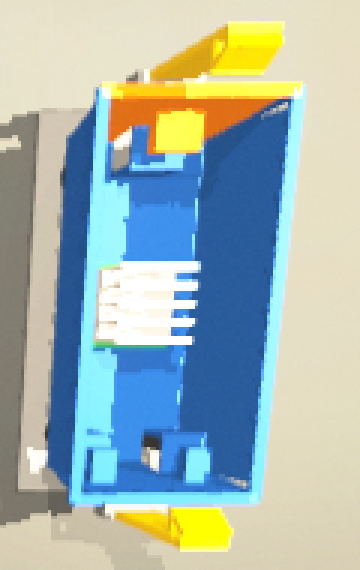

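The zoom shows the fixed tray's outer rim corners at crop positions (96,82), (303,82), (262,505) and (70,503).

```bash
python3 - <<'E'
from h import *
s=np.load("s2.npy",allow_pickle=True).item();c=cam("wrist",s)
p=np.array([[96,82],[303,82],[262,505],[70,503]])/3+[420,30]
w=ray(c,p,.076);print(w.round(4),w.mean(0).round(4))
a=w[:2].mean(0)-w[2:].mean(0);print("len",np.linalg.norm(a),"yaw",np.degrees(np.arctan2(a[1],a[0])),"wid",np.linalg.norm(w[0]-w[1]),np.linalg.norm(w[2]-w[3]))
b=w[1]-w[0]+w[2]-w[3];print("yaw from ends",np.degrees(np.arctan2(b[1],b[0]))+90)
# spare in tool frame
T=R.from_rotvec(s['eef_rot']).as_matrix();zt=s['ee_pos'][2]+.029
for q in([325,103.2],[325,133],[241,135],[409,135],[249,230],[404,230]):
    x=np.r_[ray(c,[q],zt)[0],zt];print(q,((x-s['ee_pos'])@T*1000).round(1))
E
```

```text
[[0.4417 0.2693]
 [0.4531 0.3369]
 [0.5928 0.3164]
 [0.5806 0.248 ]] [0.5171 0.2927]
len 0.14084213539401294 yaw 171.45170594873773 wid 0.06856728965871574 0.06943815271207741
yaw from ends 170.13022725432796
[325, 103.2] [ 78.1  -0.  -29. ]
[325, 133] [ 66.9  -0.  -29. ]
[241, 135] [ 66.2 -33.3 -29. ]
[409, 135] [ 66.1  33.2 -29. ]
[249, 230] [ 27.5 -32.  -29. ]
[404, 230] [ 27.5  33.2 -29. ]
```

```bash
python3 -c "
from h import *
print(delta(arm.read_state(),[.608,.42,.2],np.radians(171)))"
```

```text
(array([ 0.51, 30.23,  9.9 ]), array([-0.01,  0.02, -0.54]))
```

>>> {"name": "servo_tool", "arguments": {"series": [0,6,2,0,0,-0.5,0,12,4,0,0,-0.5,0.5,18,6,0,0,-0.5,0.5,24,8,0,0,-0.5,0.5,30,9.9,0,0,-0.5]}}

```text
clock: 5.7
ee_pos: [0.6077, 0.4159, 0.2]
eef_rot: [0.249, 3.131, -0.001]
wrist_force: [0.6, -0.7, -0.9]
width: 0.747
finger_force: 25.0
```

>>> {"name": "servo_tool", "arguments": {"series": [0,0,0,0,0,0,0,0,0,0,0,0,0,0,0,0,0,0,0,0,0,0,0,0]}}

```text
clock: 6.2
ee_pos: [0.6081, 0.4128, 0.2019]
eef_rot: [0.251, 3.13, -0.0]
wrist_force: [-0.0, 0.2, -1.5]
width: 0.748
finger_force: 25.0
```

```bash
python3 - <<'E'
from h import *
s=arm.read_state();im=arm.capture("wrist");np.save("s3.npy",s,allow_pickle=True);cv2.imwrite("pics/w3.png",im[:,:,::-1])
print(s['ee_pos'],s['qvel'].round(3))
c=cam("wrist",s)
q=proj(c,[[.517,.2927,.076]])[0].round().astype(int);print(q)
x0=max(q[0]-125,0);y0=max(q[1]-125,0);print(x0,y0);cr=im[y0:y0+250,x0:x0+200]
cv2.imwrite("pics/c3.png",cv2.resize(cr,None,fx=2.4,fy=2.4,interpolation=cv2.INTER_NEAREST)[:,:,::-1])
E
```

```text
[0.60808838 0.41280842 0.20194676] [-0.002  0.001 -0.003  0.    -0.002  0.     0.   ]
[157 131]
32 6
```

View pics/c3.png

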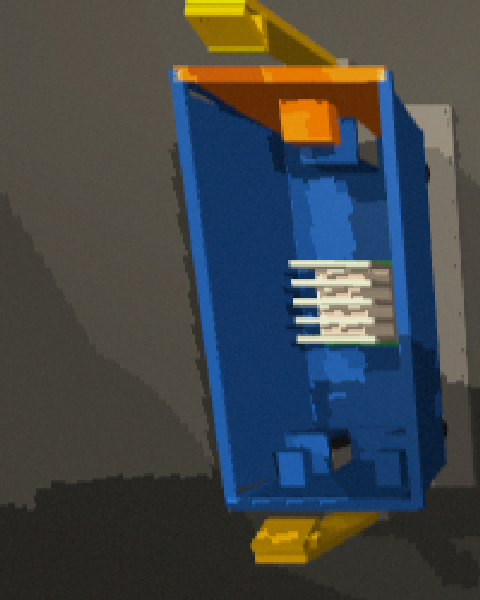

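The tray's rim corners in this crop are TL (173,67), TR (391,67), BR (421,510) and BL (228,509).

```bash
python3 - <<'E'
from h import *
s=np.load("s3.npy",allow_pickle=True).item();c=cam("wrist",s)
p=np.array([[173,67],[391,67],[421,510],[228,509]])/2.4+[32,6]
w=ray(c,p,.076);print(w.round(4),w.mean(0).round(4))
a=w[:2].mean(0)-w[2:].mean(0);print("len",np.linalg.norm(a),"yaw",np.degrees(np.arctan2(a[1],a[0])),"wid",np.linalg.norm(w[0]-w[1]),np.linalg.norm(w[2]-w[3]))
b=w[1]-w[0]+w[2]-w[3];print("yaw from ends",np.degrees(np.arctan2(b[1],b[0]))+90)
im=cv2.imread("pics/w3.png");g=im[90:145,300:350].mean(1);print(g.sum(1).round().tolist())
E
```

```text
[[0.4425 0.2722]
 [0.4533 0.3392]
 [0.592  0.3155]
 [0.581  0.249 ]] [0.5172 0.294 ]
len 0.1405654442684719 yaw 170.41218244787692 wid 0.06792076780264725 0.0673795361471707
yaw from ends 170.6676018348458
[286.0, 285.0, 285.0, 284.0, 284.0, 284.0, 284.0, 284.0, 284.0, 284.0, 283.0, 283.0, 284.0, 250.0, 272.0, 329.0, 351.0, 354.0, 353.0, 352.0, 352.0, 352.0, 351.0, 350.0, 349.0, 349.0, 349.0, 348.0, 348.0, 347.0, 346.0, 345.0, 345.0, 344.0, 344.0, 343.0, 343.0, 342.0, 341.0, 340.0, 340.0, 340.0, 339.0, 392.0, 428.0, 430.0, 419.0, 406.0, 394.0, 378.0, 368.0, 364.0, 370.0, 363.0, 339.0]
```

```bash
python3 -c "
from h import *
print(delta(arm.read_state(),[.5142,.2939,.165],np.radians(170.7)))"
```

```text
(array([  7.36, -13.25,   3.68]), array([0.01, 0.08, 0.16]))
```

>>> {"name": "servo_tool", "arguments": {"series": [3,-5,0,0,0,0.2,6,-10,1,0,0,0.2,7.4,-13.2,2.5,0,0,0.2,7.4,-13.2,3.7,0,0,0.2,7.4,-13.2,3.7,0,0,0.2]}}

```text
clock: 6.88
ee_pos: [0.5136, 0.2952, 0.1639]
eef_rot: [-0.254, -3.131, 0.0]
wrist_force: [-0.4, -0.6, -1.2]
width: 0.744
finger_force: 25.0
```

>>> {"name": "servo_tool", "arguments": {"series": [0,0,0,0,0,0,0,0,0,0,0,0,0,0,0,0,0,0]}}

```text
clock: 7.25
ee_pos: [0.5134, 0.2963, 0.1643]
eef_rot: [0.252, 3.131, 0.001]
wrist_force: [-0.3, -0.5, -1.7]
width: 0.752
finger_force: 25.0
```

```bash
python3 -c "
from h import *
print(delta(arm.read_state(),[.5142,.2939,.125],np.radians(170.7)))"
```

```text
(array([-0.11, -0.23,  3.93]), array([0.04, 0.01, 0.11]))
```

>>> {"name": "servo_tool", "arguments": {"series": [-0.1,-0.2,1.5,0,0,0.1,-0.1,-0.2,3,0,0,0.1,-0.1,-0.2,3.9,0,0,0.1,-0.1,-0.2,3.9,0,0,0.1,-0.1,-0.2,3.9,0,0,0.1]}}

```text
clock: 7.88
ee_pos: [0.5141, 0.2938, 0.1253]
eef_rot: [0.255, 3.131, 0.001]
wrist_force: [-0.8, -0.8, -1.3]
width: 0.748
finger_force: 25.0
```

```bash
python3 -c "
from h import *
s=arm.read_state();print(s['ee_pos']);print(delta(s,[.5142,.2939,.1],np.radians(170.7)))"
```

```text
[0.51407829 0.29379417 0.12526399]
(array([-0.01,  0.01,  2.53]), array([ 0.03,  0.02, -0.02]))
```

>>> {"name": "servo_tool", "arguments": {"series": [0,0,0.6,0,0,0,0,0,1.2,0,0,0,0,0,1.8,0,0,0,0,0,1.8,0,0,0]}}

```text
clock: 8.38
ee_pos: [0.5135, 0.2932, 0.1064]
eef_rot: [-0.255, -3.13, 0.001]
wrist_force: [-0.6, 0.3, -1.2]
width: 0.746
finger_force: 25.0
```

>>> {"name": "servo_tool", "arguments": {"series": [0,0,0.3,0,0,0,0,0,0.5,0,0,0,0,0,0.7,0,0,0,0,0,0.7,0,0,0]}}

```text
clock: 8.88
ee_pos: [0.5143, 0.2939, 0.1005]
eef_rot: [0.255, 3.13, 0.001]
wrist_force: [-1.2, -0.2, 4.1]
width: 0.749
finger_force: 25.0
```

```bash
python3 - <<'E'
from h import *
F=[];P=[]
for i in range(3):
    im=arm.capture("scene" if i<2 else "wrist");s=arm.read_state();F.append(np.r_[s['wrist_force'],s['ft_torque']]);P.append(s['ee_pos'])
    if i==1: sc=im
A=R.from_rotvec(s['eef_rot'])
print(np.array(F).round(2),np.array(P).round(4));print(A.inv().apply(np.mean(F,0)[:3]).round(2),A.inv().apply(np.mean(F,0)[3:]).round(3))
q=proj(cam("scene"),[[.517,.293,.08]])[0].astype(int);print(q)
a=cv2.resize(sc[q[1]-60:q[1]+60,q[0]-60:q[0]+60],(600,600),interpolation=cv2.INTER_CUBIC)
cv2.imwrite("pics/s4.png",a[:,:,::-1])
E
```

```text
[[-0.76  1.26  3.54  0.12 -0.09 -0.05]
 [-0.63  0.08  4.06  0.11 -0.12 -0.01]
 [-0.75  0.05  3.43  0.12 -0.13  0.  ]] [[0.5143 0.294  0.1005]
 [0.5143 0.2939 0.1005]
 [0.5143 0.2939 0.1004]]
[ 0.78  0.35 -3.68] [-0.136 -0.092  0.019]
[447 224]
```

View pics/s4.png

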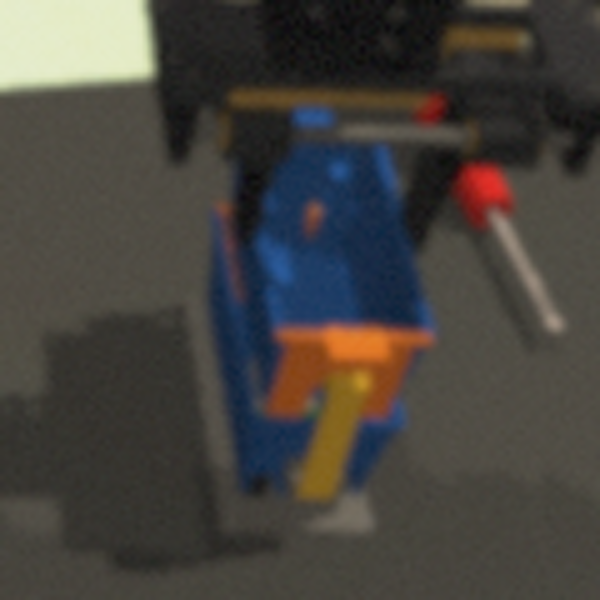

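The moment puts the contact on the spare's +y edge, at about y +26 mm and x −18 mm. I'll lift slightly, shift −y, and lower again.

>>> {"name": "servo_tool", "arguments": {"series": [0,0,-0.6,0,0,0,0.05,-0.2,-0.6,0,0,0,0.05,-0.2,-0.3,0,0,0,0.05,-0.2,0,0,0,0,0.05,-0.2,0,0,0,0]}}

```text
clock: 9.65
ee_pos: [0.5134, 0.2915, 0.1]
eef_rot: [0.256, 3.131, -0.0]
wrist_force: [-1.1, -0.1, 4.0]
width: 0.744
finger_force: 25.0
```

```bash
cat >> h.py <<'E'
def ft():
    F=[]
    for i in range(3):
        arm.capture("wrist");s=arm.read_state();F.append(np.r_[s['wrist_force'],s['ft_torque']])
    A=R.from_rotvec(s['eef_rot']).inv();m=np.mean(F,0)
    print(s['clock'],s['ee_pos'].round(4),A.apply(m[:3]).round(2),A.apply(m[3:]).round(3))
    return s
E
python3 -c "
from h import *
ft()"
```

```text
9.8 [0.5133 0.2916 0.1002] [ 0.9  -0.51 -4.25] [-0.051 -0.121  0.007]
```

>>> {"name": "servo_tool", "arguments": {"series": [0,0,-0.6,0,0,0,0.2,-0.05,-0.6,0,0,0,0.2,-0.05,-0.3,0,0,0,0.2,-0.05,0,0,0,0,0.2,-0.05,0,0,0,0]}}

```text
clock: 10.42
ee_pos: [0.5116, 0.2918, 0.1002]
eef_rot: [0.255, 3.13, 0.001]
wrist_force: [2.5, 0.2, 3.4]
width: 0.749
finger_force: 25.0
```

```bash
python3 -c "
from h import *
ft()"
```

```text
10.575 [0.5116 0.2918 0.1004] [-2.08  1.5  -3.94] [-0.465 -0.521 -0.059]
```

>>> {"name": "servo_tool", "arguments": {"series": [0,0,-0.6,0,0,0,-0.1,0,-1.5,0,0,0,-0.1,0,-1.5,0,0,0,-0.1,0,-1.5,0,0,0]}}

```text
clock: 11.08
ee_pos: [0.5113, 0.2906, 0.1145]
eef_rot: [-0.255, -3.13, 0.002]
wrist_force: [0.0, 0.1, -1.2]
width: 0.747
finger_force: 25.0
```

```bash
python3 -c "
from h import *
s=ft();print(delta(s,[.5142,.2939,.1],np.radians(170.7)))
im=arm.capture('wrist')
cv2.imwrite('pics/w5.png',im[:,:,::-1])"
```

```text
11.225 [0.5116 0.2909 0.1146] [-0.26  0.24  1.27] [-0.084 -0.103  0.02 ]
(array([-0.21,  0.34,  1.46]), array([-0.05, -0.05, -0.03]))
```

View pics/w5.png

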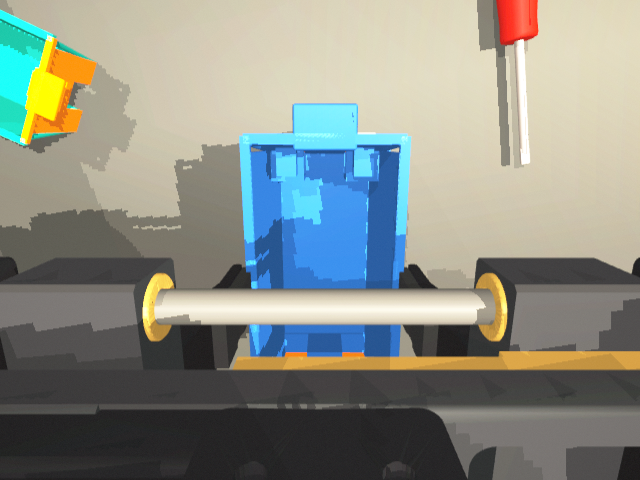

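>>> {"name": "servo_tool", "arguments": {"series": [-0.15,0.25,0,0,0,0,-0.15,0.25,0.7,0,0,0,-0.15,0.25,1.4,0,0,0,-0.15,0.25,1.8,0,0,0,-0.15,0.25,1.8,0,0,0]}}

```text
clock: 11.9
ee_pos: [0.5142, 0.2939, 0.0973]
eef_rot: [0.255, 3.131, 0.001]
wrist_force: [-1.2, 0.4, 4.9]
width: 0.747
finger_force: 25.0
```

```bash
python3 -c "
from h import *
s=ft();print(delta(s,[.5142,.2939,.1],np.radians(170.7)))"
```

```text
12.05 [0.5142 0.2939 0.0975] [ 0.16  0.3  -4.65] [-0.168 -0.091  0.021]
(array([ 0.  , -0.  , -0.25]), array([ 0.05,  0.04, -0.02]))
```

>>> {"name": "servo_tool", "arguments": {"series": [0,0,0.2,0,0,0,0,0,0.4,0,0,0,0,0,0.5,0,0,0,0,0,0.5,0,0,0]}}

```text
clock: 12.55
ee_pos: [0.5143, 0.2939, 0.0927]
eef_rot: [0.255, 3.13, 0.001]
wrist_force: [-0.6, 0.9, 5.7]
width: 0.751
finger_force: 25.0
```

```bash
python3 - <<'E'
from h import *
s=ft()
sc=arm.capture("scene");q=[447,224]
a=cv2.resize(sc[q[1]-45:q[1]+55,q[0]-50:q[0]+50],(600,600),interpolation=cv2.INTER_CUBIC)
cv2.imwrite("pics/s6.png",a[:,:,::-1])
E
```

```text
12.7 [0.5143 0.2939 0.0928] [ 0.77 -0.37 -6.66] [-0.07  -0.047 -0.006]
```

View pics/s6.png

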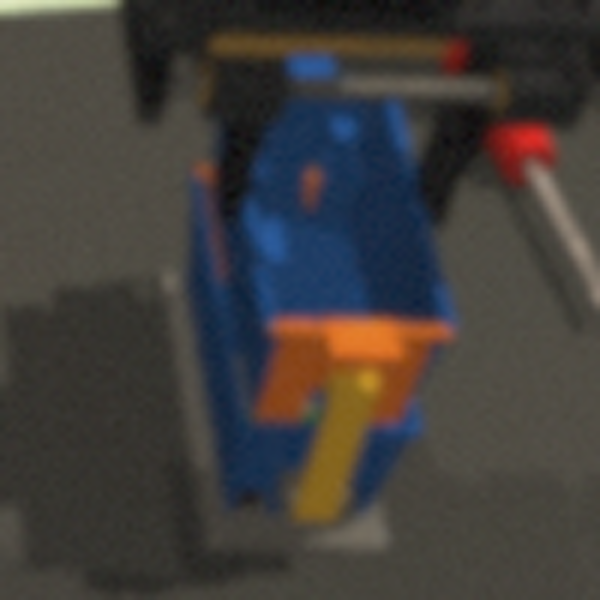

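>>> {"name": "servo_tool", "arguments": {"series": [0,0,-0.8,0,0,0,0.12,-0.08,-1.6,0,0,0,0.12,-0.08,-1,0,0,0,0.12,-0.08,-0.5,0,0,0,0.12,-0.08,-0.5,0,0,0]}}

```text
clock: 13.38
ee_pos: [0.5128, 0.2928, 0.0969]
eef_rot: [0.256, 3.131, -0.0]
wrist_force: [0.3, 0.6, 4.5]
width: 0.748
finger_force: 25.0
```

```bash
python3 -c "
from h import *
s=ft();print(delta(s,[.5142,.2939,.1],np.radians(170.7)))"
```

```text
13.525 [0.5128 0.2928 0.0972] [ 0.26 -0.39 -4.37] [-0.098 -0.182  0.002]
(array([-0.12,  0.13, -0.28]), array([-0.  ,  0.02, -0.04]))
```

>>> {"name": "servo_tool", "arguments": {"series": [0,0,-0.7,0,0,0,0,0,-0.7,0,0,0,0,0,-0.7,0,0,0]}}

```text
clock: 13.9
ee_pos: [0.5128, 0.2926, 0.1042]
eef_rot: [0.256, 3.131, -0.001]
wrist_force: [0.7, -0.6, 3.3]
width: 0.748
finger_force: 25.0
```

```bash
python3 -c "
from h import *
s=ft()"
```

```text
14.05 [0.5127 0.2926 0.1041] [-0.68 -0.36 -3.04] [ 0.001 -0.293 -0.032]
```

>>> {"name": "servo_tool", "arguments": {"series": [0,0,0.2,0,0,0,0,0,0.2,0,0,0,0,0,0.2,0,0,0]}}

```text
clock: 14.42
ee_pos: [0.5126, 0.2927, 0.102]
eef_rot: [0.255, 3.131, -0.001]
wrist_force: [-0.1, -0.9, 3.4]
width: 0.747
finger_force: 25.0
```

```bash
python3 -c "
from h import *
s=ft()"
```

```text
14.575 [0.5126 0.2927 0.102 ] [-0.7  -1.21 -3.13] [ 0.141 -0.246 -0.028]
```

```bash
python3 - <<'E'
from h import *
s=arm.read_state();np.save("s7.npy",s,allow_pickle=True)
a=np.mean([arm.capture("scene") for i in range(3)],0).astype(np.uint8)
b=cv2.imread("pics/scene0.png")[:,:,::-1]
f=lambda i:cv2.resize(i[180:280,410:490],None,fx=5,fy=5,interpolation=cv2.INTER_CUBIC)
cv2.imwrite("pics/cmp.png",np.hstack([f(b),f(a)])[:,:,::-1]);print(s['ee_pos'])
E
```

```text
[0.51260425 0.29271635 0.1019793 ]
```

View pics/cmp.png

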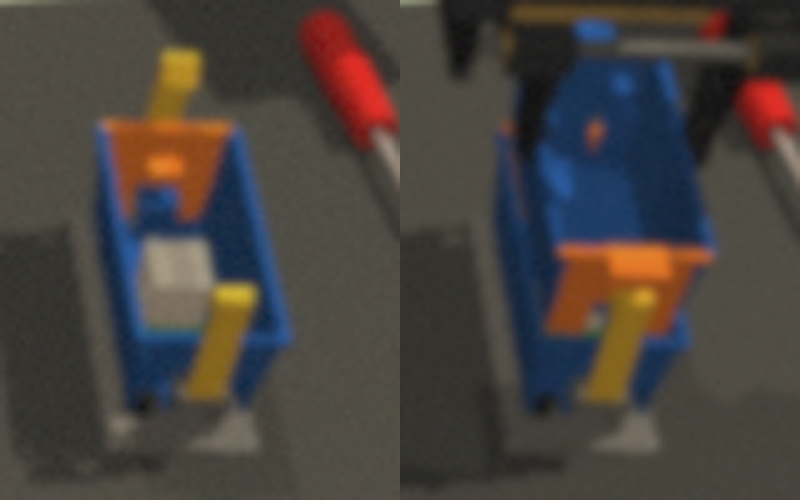

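The left half (start) shows the fixed rim corners at (98,123), (240,125), (291,340) and (130,343). The right half shows the spare's orange-end rim corners at (158,250) and (313,257), and its foot corners at about (145,333) and (272,335).

```bash
python3 - <<'E'
from h import *
c=cam("scene");g=lambda p,z:ray(c,np.array(p)/5+[410,180],z)
f=g([[98,123],[240,125],[291,340],[130,343]],.076)
ctr=np.array([.5172,.2934]);y=np.radians(170.7);X=np.array([np.cos(y),np.sin(y)]);Y=np.array([np.sin(y),-np.cos(y)])
loc=lambda w:np.round(np.c_[(w-ctr)@X,(w-ctr)@Y]*1000,1)
print("fixed",loc(f)); print("spare top",loc(g([[158,250],[313,257]],.130)));print("spare foot",loc(g([[145,333],[272,335]],.072)))
s=np.load("s7.npy",allow_pickle=True).item();print("tcp",loc(s['ee_pos'][None,:2]))
E
```

```text
fixed [[ 68.8 -32.3]
 [ 70.2  36.2]
 [-69.   35.8]
 [-73.5 -36.2]]
spare top [[-68.5 -33.9]
 [-70.1  32. ]]
spare foot [[-63.6 -27.4]
 [-62.6  29.4]]
tcp [[ 4.4 -1.4]]
```

Both ends measure as centred to within about 1 mm, so I'll wiggle gently under light load to seat the foot.

>>> {"name": "servo_tool", "arguments": {"series": [0.15,0,0.2,0,0,0.8,-0.15,0.15,0.2,0,0,-0.8,-0.1,-0.15,0.2,0,0,0.8,0.1,0.2,0.2,0,0,-0.8,-0.05,0.05,0,0,0,0]}}

```text
clock: 15.35
ee_pos: [0.5127, 0.2934, 0.1016]
eef_rot: [-0.254, -3.131, 0.0]
wrist_force: [0.1, 1.6, -1.4]
width: 0.751
finger_force: 25.0
```

>>> {"name": "servo_tool", "arguments": {"series": [0,0,0,0,0,0,0,0,0,0,0,0]}}

```text
clock: 15.6
ee_pos: [0.513, 0.2932, 0.1018]
eef_rot: [-0.255, -3.131, 0.0]
wrist_force: [0.5, 0.8, 0.4]
width: 0.745
finger_force: 25.0
```

```bash
python3 -c "
from h import *
s=ft()"
```

```text
15.75 [0.513  0.2932 0.1018] [0.2  0.56 0.75] [-0.309 -0.113  0.073]
```

It dropped into the rim: the vertical force vanished. Lowering to the clip slopes next.

>>> {"name": "servo_tool", "arguments": {"series": [0,0,0.2,0,0,0,0,0,0.4,0,0,0,0,0,0.4,0,0,0,0,0,0.4,0,0,0]}}

```text
clock: 16.25
ee_pos: [0.5133, 0.2932, 0.0982]
eef_rot: [0.255, 3.131, -0.0]
wrist_force: [-0.5, -0.8, 4.4]
width: 0.754
finger_force: 25.0
```

```bash
python3 -c "
from h import *
s=ft()"
```

```text
16.4 [0.5133 0.2933 0.0981] [ 0.53 -0.59 -4.25] [ 0.018 -0.063  0.039]
```

>>> {"name": "servo_tool", "arguments": {"series": [0,0,0,0,0,0,0,0,0,0,0,0,0,0,0,0,0,0], "grip": 8.7}}

```text
clock: 16.77
ee_pos: [0.5129, 0.293, 0.0976]
eef_rot: [-0.255, -3.131, 0.001]
wrist_force: [0.9, -0.3, -0.0]
width: 0.972
finger_force: 0.0
```

>>> {"name": "servo_tool", "arguments": {"series": [0,0,-4,0,0,0,0,0,-7,0,0,0,0,0,-7,0,0,0]}}

```text
clock: 17.15
ee_pos: [0.5143, 0.2945, 0.1703]
eef_rot: [0.255, 3.127, 0.004]
wrist_force: [0.6, 0.3, -1.0]
width: 1.0
finger_force: 0.0
```

```bash
python3 - <<'E'
from h import *
s=ft();im=arm.capture("wrist");cv2.imwrite("pics/w8.png",im[:,:,::-1]);np.save("s8.npy",s,allow_pickle=True)
sc=arm.capture("scene");cv2.imwrite("pics/s8.png",sc[:,:,::-1])
print(delta(s,[.5888,.2809,.15],np.radians(170.7)))
b=hsv(im,(98,60,40),(128,255,255));b[:,:200]=0;b[:,450:]=0
y=np.nonzero(b[:,325])[0].min();c=cam("wrist",s);ctr=np.array([.5168,.2927]);yw=np.radians(170.7);X=np.array([np.cos(yw),np.sin(yw)]);Y=np.array([np.sin(yw),-np.cos(yw)])
w=ray(c,[[325,y]],.125)-ctr;print(y,w@X,w@Y)
for r in (y+5,y+60,y+90):
    x=np.nonzero(b[r])[0];w=ray(c,[[x.min(),r],[x.max()+1,r]],.125)-ctr;print(r,w@X,w@Y)
E
```

```text
17.3 [0.5127 0.2925 0.1668] [ 0.22 -0.67  0.73] [-0.086 -0.11  -0.002]
(array([-7.7 ,  0.09,  1.68]), array([-0.09, -0.07, -0.03]))
115 [0.08223609] [-0.00094637]
120 [0.07950995 0.07948445] [-0.01298286  0.01337417]
175 [0.04825703 0.04822351] [-0.03121475  0.03518386]
205 [0.03026832 0.03025142] [-0.03543772  0.03526865]
```

>>> {"name": "servo_tool", "arguments": {"series": [-4,0,0,0,0,0,-7.7,0.1,0,0,0,0,-7.7,0.1,1,0,0,0,-7.7,0.1,2,0,0,0,-7.7,0.1,3,0,0,0], "grip": 0}}

```text
clock: 18.02
ee_pos: [0.5877, 0.2822, 0.1369]
eef_rot: [-0.252, -3.13, 0.001]
wrist_force: [-0.0, 0.8, -0.2]
width: 0.515
finger_force: 0.0
```

>>> {"name": "servo_tool", "arguments": {"series": [0,0,0,0,0,0,0,0,0,0,0,0,0,0,0,0,0,0]}}

```text
clock: 18.4
ee_pos: [0.5895, 0.2821, 0.1387]
eef_rot: [0.255, 3.13, 0.001]
wrist_force: [-0.3, -0.9, 0.5]
width: 0.171
finger_force: 0.0
```

```bash
python3 -c "
from h import *
s=ft();print(s['width'],delta(s,[.5888,.2809,.126],np.radians(170.7)))"
```

```text
18.55 [0.5895 0.2818 0.1384] [-0.21  0.08  0.11] [-0.118 -0.124 -0.005]
0.04856971928384382 (array([ 0.05, -0.1 ,  1.24]), array([ 0.01,  0.04, -0.03]))
```

>>> {"name": "servo_tool", "arguments": {"series": [0.05,-0.1,1,0,0,0,0.05,-0.1,1.4,0,0,0,0.05,-0.1,1.8,0,0,0,0.05,-0.1,2.2,0,0,0,0.05,-0.1,2.2,0,0,0]}}

```text
clock: 19.18
ee_pos: [0.5885, 0.2807, 0.1156]
eef_rot: [-0.255, -3.131, 0.001]
wrist_force: [0.2, -0.5, -0.3]
width: 0.008
finger_force: 0.0
```

>>> {"name": "servo_tool", "arguments": {"series": [0,0,0.3,0,0,0,0,0,0.6,0,0,0,0,0,0.6,0,0,0]}}

```text
clock: 19.55
ee_pos: [0.5886, 0.2807, 0.1097]
eef_rot: [-0.255, -3.131, 0.001]
wrist_force: [-1.0, 1.0, 0.4]
width: 0.004
finger_force: 0.0
```

```bash
python3 - <<'E'
from h import *
s=ft();im=arm.capture("scene");cv2.imwrite("pics/s9.png",im[:,:,::-1]);c=cam("scene")
ctr=np.array([.5168,.2927]);yw=np.radians(170.7);X=np.array([np.cos(yw),np.sin(yw)]);Y=np.array([np.sin(yw),-np.cos(yw)])
P=lambda x,y,z:proj(c,[np.r_[ctr+x*X+y*Y,z]])[0].round(1)
print("exp tab tip",P(-.082,-.013,.126),P(-.082,.013,.126),"rim",P(-.069,-.033,.126),P(-.069,.033,.126),"foot",P(-.063,-.027,.068),P(-.063,.027,.068),"clip top",P(-.074,0,.114),"fixed rim",P(-.069,-.033,.076),P(-.069,.033,.076),"tcp",proj(c,[s['ee_pos']]))
for f in("s8","s9"):
    i=cv2.imread(f"pics/{f}.png")[:,:,::-1].copy();h=cv2.cvtColor(i,cv2.COLOR_RGB2HSV)
    print(f)
    for r in range(214,262,2):
        print(r,''.join('D' if v<55 else 'B' if 100<=H<=128 and S>90 else 'o' if H<=13 and S>120 else 'y' if 14<=H<=32 and S>120 else 'g' if 35<H<95 and S>80 else '.' for H,S,v in h[r,425:490]))
E
```

```text
19.7 [0.5887 0.2809 0.1101] [-0.06 -0.07 -0.48] [-0.087 -0.12  -0.011]
exp tab tip [451.6 236.1] [463.9 236.4] rim [441.3 231.4] [472.1 232.2] foot [438.4 247.5] [462.6 248.2] clip top [455.9 237.3] fixed rim [436.8 247. ] [466.6 247.9] tcp [[455.39942946 238.20990828]]
s8
214 .....BB..BBBBBBBBBBBBBBBBBBBBBBBBBBBBBBBBBBBB....................
216 .....BBB..BBBBBBBBBBBBBBBBBBBBBBBBBBBBBBBBBBB....................
218 .....BBB..BBBBBBBBBBBBBBBBBBBBBBBBBBBBBBBBBBBB...................
220 .....BBB...BBBBBBBBBBBBBBBBBBBBBBBBBBBBBBBBBBB...................
222 ....BBBBB..BBBBBBBBBBBBBBBBBBBBBBBBBBBBBBBBBBBB..................
224 .....BBBBBBBBBBBBBBBBBBBBBBBBBBBBBBBBBBBBBBBBBB..................
226 .....BBBBBBBBBBBBBBBBBBBBBBBBBBBBBBBBBBBBBBBBBBB.................
228 .....BBBBBBBBBBBBB...........................BBB.................
230 .....BBBBBBBBBBB..oooooooooyyyyyyyyyoooooooooo...................
232 ......BBBBBBBBBB...oooooooooooooyoyyooooooooooo..................
234 ......BBBBBBBBBBB..ooooooooooooooooooooooooo.....................
236 .......BBBBBBBBB..ooooooooooooooooooooooooo.........
[... 1836 characters left out ...]

242 ........BBBBBB..ooooooo....yyyyyyyyyyooo.........................
244 D.......BBBBBB.oooooooo....yyyyyyyyyooo..BB......................
246 D.......BBBBBB............yyyyyyyyoo....BBB......................
248 D........BBBBBBBBBBBBBBB..yyyyyyy..BBBBBBBB......................
250 DD.......BBBBBBBBBBBBBBB.yyyyyyyy.BBBBBB.........................
252 DD.......BBBBBBBBBBBBBB..yyyyyyy..BBBBB..........................
254 DD........BBBBBBBBBBB...yyyyyyy..BBBBB...........................
256 DD........BBBBBBBBB....yyyyyyyy..BBBB............................
258 DDD........BBDDDBBB...yyyyyyyy..BBB..............................
260 DDDD.......BDDDDD.....yyyyyyyy...................................
```

```bash
python3 - <<'E'
from h import *
a=cv2.imread("pics/s8.png").astype(int);b=cv2.imread("pics/s9.png").astype(int)
d=np.abs(a-b).sum(2)
for r in range(222,250): print(r,''.join('#' if v>120 else '+' if v>60 else '.' for v in d[r,435:485]))
print(b[228:240,458,::-1].tolist())
s=arm.read_state();im=arm.capture("wrist");cv2.imwrite("pics/w9.png",im[:,:,::-1])
c=cam("wrist",s);print("tcp px",proj(c,[s['ee_pos']]),s['q'].round(2))
h=cv2.cvtColor(im,cv2.COLOR_RGB2HSV)
for r in range(0,480,12):
    print(r,''.join('D' if v<70 else 'B' if 95<=H<=128 and S>80 else 'o' if H<=16 and S>120 else 'y' if 17<=H<=34 and S>120 else '.' for H,S,v in h[r,160:490:5]))
E
```

```text
222 .....+..............+++++++++.+++.................
223 ....................++++++.++.++..................
224 ....................+##++++++++++.................
225 ...................+###+++++++.+..................
226 ...................++##++++.+++...................
227 ..................++###+++++++....................
228 .................++##########+......+.............
229 .......+.......++#############+....+++............
230 .......+.......++#############+..+++++............
231 ................+#############++.+++++............
232 ................++############+...................
233 .................+############+...................
234 .................+############....................
235 ..................++#########+....................
236 .....................++.+++.......................
237 ........................+.........................
238 .......................+++........................
239 .......................+++........................
240 .......................+++........................
241 ..................................................

[... 2824 characters left out ...]
yyyyyyyyyyyyyyyyyyyyyyyyyyyyyyyyyyyyyyyyyyyyyyyyyyyyyyyyyyyyy
372 DDDDDDDDDDDDDDDD.DDDDDD..DDDDDDDDDDDDDDDDDDDDDD.DDDDD.DDDDDDDDDDDD
384 DDDDDDDDDDDDDDDDD.DD.DDDD.DD.D.D..DDDDDDD....D..DDDD.......D.DDDDD
396 DDDDDDDDDDDDDDDDDD.DDDDDDDD..D....DDDDDDDDDD.DDDDDDDD.........D...
408 .............DDDDDDDD.DD.D......DDD..D.DD.D.D.DDDDDDD.............
420 DDDDDDDDDDDDDDDDDDDDDDDDDDDDDDDDDDDDDDDDDDDDDDDDDDDDDDDDD.........
432 DDDDDDDDDDDDDDDDDDDDDDDDDDDDDDDDDDDDDDDDDDDDDDDDDDDDDDDDDD........
444 DDDDDDDDDDDDDDDDDDDDDDDDDDDDDDDDDDDDDDDDDDDDDDDDDDDDDDDDDDD.......
456 DDDDDDDDDDDDDDDDDDDDDDDDDDDDDDDDDDDDDDDDDDDDDDDDDDDDDDDDDDDD......
468 DDDDDDDDDDDDDDDDDDDDDDDDDDDDDDDDDDDDDDDDDDDDDDDDDDDDDDDDDDDDD.....
```

Pixel differencing puts the visible fingertips right at the tab's top and the tab unmoved, so I keep descending while watching the force.

>>> {"name": "servo_tool", "arguments": {"series": [0,0,0.2,0,0,0,0,0,0.4,0,0,0,0,0,0.4,0,0,0]}}

```text
clock: 20.18
ee_pos: [0.5889, 0.2812, 0.1064]
eef_rot: [0.255, 3.131, 0.001]
wrist_force: [-0.3, -0.1, 2.8]
width: 0.003
finger_force: 1.5
```

>>> {"name": "servo_tool", "arguments": {"series": [0,0,0.2,0,0,0,0,0,0.4,0,0,0,0,0,0.4,0,0,0]}}

```text
clock: 20.55
ee_pos: [0.5887, 0.2811, 0.1021]
eef_rot: [0.255, 3.131, 0.001]
wrist_force: [0.1, 0.1, 3.9]
width: 0.004
finger_force: 2.0
```

>>> {"name": "servo_tool", "arguments": {"series": [0,0,0.2,0,0,0,0,0,0.4,0,0,0,0,0,0.4,0,0,0]}}

```text
clock: 20.92
ee_pos: [0.5889, 0.2812, 0.0983]
eef_rot: [0.255, 3.131, 0.001]
wrist_force: [-0.5, -0.0, 4.8]
width: 0.006
finger_force: 2.7
```

>>> {"name": "servo_tool", "arguments": {"series": [0,0,0.2,0,0,0,0,0,0.4,0,0,0,0,0,0.4,0,0,0]}}

```text
clock: 21.3
ee_pos: [0.589, 0.2812, 0.0947]
eef_rot: [0.255, 3.13, 0.001]
wrist_force: [0.3, 0.3, 7.4]
width: 0.0
finger_force: 3.4
```

>>> {"name": "servo_tool", "arguments": {"series": [0,0,0.2,0,0,0,0,0,0.4,0,0,0,0,0,0.4,0,0,0]}}

```text
clock: 21.68
ee_pos: [0.5898, 0.2815, 0.0921]
eef_rot: [0.255, 3.128, 0.002]
wrist_force: [-1.0, -0.8, 12.4]
width: 0.002
finger_force: 6.2
```

>>> {"name": "servo_tool", "arguments": {"series": [0,0,0.15,0,0,0,0,0,0.3,0,0,0,0,0,0.3,0,0,0]}}

```text
clock: 22.05
ee_pos: [0.5899, 0.2816, 0.088]
eef_rot: [0.255, 3.128, 0.003]
wrist_force: [0.9, 1.2, 6.6]
width: 0.003
finger_force: 3.1
```

```bash
python3 -c "
from h import *
s=ft()"
```

```text
22.2 [0.5899 0.2816 0.088 ] [-1.65  0.4  -6.29] [-0.286 -0.328  0.005]
```

>>> {"name": "servo_tool", "arguments": {"series": [0,0,0.2,0,0,0,0,0,0.4,0,0,0,0,0,0.4,0,0,0]}}

```text
clock: 22.58
ee_pos: [0.59, 0.2816, 0.0842]
eef_rot: [0.255, 3.128, 0.003]
wrist_force: [1.0, 0.1, 6.9]
width: 0.012
finger_force: 3.8
```

>>> {"name": "servo_tool", "arguments": {"series": [0,0,0.2,0,0,0,0,0,0.4,0,0,0,0,0,0.4,0,0,0]}}

```text
clock: 22.95
ee_pos: [0.5914, 0.2818, 0.0833]
eef_rot: [0.256, 3.125, 0.003]
wrist_force: [-0.6, -3.5, 21.2]
width: 0.006
finger_force: 10.5
```

>>> {"name": "servo_tool", "arguments": {"series": [0,0,0.2,0,0,0,0,0,0.4,0,0,0,0,0,0.4,0,0,0]}}

```text
clock: 23.32
ee_pos: [0.5933, 0.2817, 0.0827]
eef_rot: [0.257, 3.12, 0.003]
wrist_force: [-2.5, -7.4, 35.4]
width: 0.008
finger_force: 17.6
```

The hard stop is at 0.083, so the key end is home. Moving to the plain end.

>>> {"name": "servo_tool", "arguments": {"series": [0,0,-2,0,0,0,0,0,-5,0,0,0,6,0,-6.5,0,0,0,12,0,-6.5,0,0,0,14.6,0,-6.5,0,0,0]}}

```text
clock: 23.95
ee_pos: [0.4406, 0.3045, 0.1395]
eef_rot: [-0.249, -3.13, 0.003]
wrist_force: [1.3, -0.3, -0.2]
width: 0.005
finger_force: 0.0
```

>>> {"name": "servo_tool", "arguments": {"series": [0,0,0,0,0,0,0,0,0,0,0,0]}}

```text
clock: 24.2
ee_pos: [0.4459, 0.3038, 0.1396]
eef_rot: [0.258, 3.131, -0.001]
wrist_force: [0.6, -0.2, -0.3]
width: 0.004
finger_force: 0.0
```

```bash
python3 -c "
from h import *
s=ft();print(delta(s,[.4448,.3045,.112],np.radians(170.7)))"
```

```text
24.35 [0.4459 0.304  0.1396] [-0.23 -0.07 -0.1 ] [-0.127 -0.141 -0.013]
(array([0.11, 0.03, 2.76]), array([ 0.  , -0.03, -0.15]))
```

>>> {"name": "servo_tool", "arguments": {"series": [0.1,0,1,0,0,-0.1,0.1,0,2,0,0,-0.1,0.1,0,2.8,0,0,-0.1,0.1,0,3.2,0,0,-0.1,0.1,0,3.5,0,0,-0.1]}}

```text
clock: 24.98
ee_pos: [0.4434, 0.3052, 0.1052]
eef_rot: [-0.252, -3.131, -0.0]
wrist_force: [-1.7, 0.0, 3.9]
width: 0.004
finger_force: 1.8
```

>>> {"name": "servo_tool", "arguments": {"series": [0,0,0.3,0,0,0,0,0,0.6,0,0,0,0,0,0.9,0,0,0,0,0,0.9,0,0,0]}}

```text
clock: 25.48
ee_pos: [0.4439, 0.3052, 0.0967]
eef_rot: [0.252, 3.13, 0.001]
wrist_force: [-1.1, 0.7, 7.1]
width: 0.007
finger_force: 3.1
```

>>> {"name": "servo_tool", "arguments": {"series": [0,0,0.2,0,0,0,0,0,0.4,0,0,0,0,0,0.4,0,0,0]}}

```text
clock: 25.85
ee_pos: [0.444, 0.3053, 0.0929]
eef_rot: [0.252, 3.13, 0.001]
wrist_force: [-1.6, -1.3, 7.8]
width: 0.006
finger_force: 3.8
```

>>> {"name": "servo_tool", "arguments": {"series": [0,0,0.2,0,0,0,0,0,0.4,0,0,0,0,0,0.4,0,0,0]}}

```text
clock: 26.22
ee_pos: [0.4445, 0.3059, 0.089]
eef_rot: [0.252, 3.129, 0.004]
wrist_force: [-1.6, 0.0, 7.0]
width: 0.004
finger_force: 3.0
```

>>> {"name": "servo_tool", "arguments": {"series": [0,0,0.2,0,0,0,0,0,0.4,0,0,0,0,0,0.4,0,0,0]}}

```text
clock: 26.6
ee_pos: [0.4445, 0.306, 0.0852]
eef_rot: [0.252, 3.129, 0.004]
wrist_force: [-1.2, 0.1, 7.8]
width: 0.005
finger_force: 3.8
```

>>> {"name": "servo_tool", "arguments": {"series": [0,0,0.2,0,0,0,0,0,0.4,0,0,0,0,0,0.4,0,0,0]}}

```text
clock: 26.98
ee_pos: [0.4445, 0.3076, 0.0843]
eef_rot: [0.251, 3.127, 0.004]
wrist_force: [-6.2, -3.0, 28.5]
width: 0.005
finger_force: 14.2
```

>>> {"name": "servo_tool", "arguments": {"series": [0,0,0.2,0,0,0,0,0,0.3,0,0,0,0,0,0.3,0,0,0]}}

```text
clock: 27.35
ee_pos: [0.4445, 0.308, 0.084]
eef_rot: [0.251, 3.126, 0.002]
wrist_force: [-11.3, -7.4, 48.2]
width: 0.003
finger_force: 24.0
```

>>> {"name": "servo_tool", "arguments": {"series": [0,0,-1,0,0,0,0,0,-3,0,0,0,0,0,-3,0,0,0,0,0,-3,0,0,0]}}

```text
clock: 27.85
ee_pos: [0.4435, 0.3041, 0.1065]
eef_rot: [-0.253, -3.131, 0.001]
wrist_force: [-0.1, -0.3, -0.3]
width: 0.001
finger_force: 0.0
```

```bash
python3 -c "
from h import *
s=ft();print(delta(s,[.4448,.3045,.104],np.radians(170.7)))"
```

```text
28.0 [0.4433 0.3042 0.1062] [ 0.01 -0.06 -0.07] [-0.125 -0.11   0.024]
(array([-0.15,  0.05,  0.22]), array([-0.05, -0.06,  0.07]))
```

>>> {"name": "servo_tool", "arguments": {"series": [-0.1,0,0.3,0,0,0,-0.1,0,0.3,0,0,0,-0.1,0,0.3,0,0,0]}}

```text
clock: 28.38
ee_pos: [0.4446, 0.3046, 0.1039]
eef_rot: [-0.253, -3.131, 0.0]
wrist_force: [0.4, -0.4, -0.2]
width: 0.007
finger_force: 0.0
```

>>> {"name": "servo_tool", "arguments": {"series": [0,0,0.4,0,0,0,0,0,0.4,0,0,0,0,0,0.4,0,0,0]}}

```text
clock: 28.75
ee_pos: [0.4446, 0.3046, 0.1]
eef_rot: [0.253, 3.131, -0.0]
wrist_force: [-0.6, -0.1, 0.9]
width: 0.003
finger_force: 0.0
```

>>> {"name": "servo_tool", "arguments": {"series": [0,0,-2,0,0,0,-5,0,-3,0,0,0,-10,0,-3,0,0,0,-14.6,0,-2,0,0,0,-14.6,0,-0.7,0,0,0]}}

```text
clock: 29.38
ee_pos: [0.5934, 0.2792, 0.1078]
eef_rot: [0.263, 3.127, 0.002]
wrist_force: [-0.3, -0.2, -1.1]
width: 0.003
finger_force: 0.0
```

>>> {"name": "servo_tool", "arguments": {"series": [0,0,0,0,0,0,0,0,0,0,0,0]}}

```text
clock: 29.62
ee_pos: [0.5877, 0.2822, 0.1082]
eef_rot: [0.249, 3.131, 0.001]
wrist_force: [-0.7, 0.6, 0.1]
width: 0.006
finger_force: 0.0
```

>>> {"name": "servo_tool", "arguments": {"series": [0,0,0.3,0,0,0,0,0,0.3,0,0,0,0,0,0.3,0,0,0]}}

```text
clock: 30.0
ee_pos: [0.5886, 0.2812, 0.1043]
eef_rot: [0.252, 3.131, -0.0]
wrist_force: [-0.0, 1.2, -0.4]
width: 0.0
finger_force: 0.0
```

>>> {"name": "servo_tool", "arguments": {"series": [0,0,0.4,0,0,0,0,0,0.4,0,0,0,0,0,0.4,0,0,0]}}

```text
clock: 30.38
ee_pos: [0.5887, 0.2811, 0.0999]
eef_rot: [-0.253, -3.131, 0.0]
wrist_force: [0.3, -0.7, 0.4]
width: 0.002
finger_force: 0.0
```

Both tab tops now sit at least 8 mm lower than before, which is home. Clearing the arm and doing a last numeric check.

>>> {"name": "servo_tool", "arguments": {"series": [0,0,-3,0,0,0,3,0,-8,0,0,0,6,0,-9,0,0,0,7.6,0,-9,0,0,0,7.6,0,-9,0,0,0]}}

```text
clock: 31.0
ee_pos: [0.5129, 0.2931, 0.1895]
eef_rot: [-0.251, -3.131, 0.002]
wrist_force: [-0.3, 0.9, -0.4]
width: 0.008
finger_force: 0.0
```

>>> {"name": "servo_tool", "arguments": {"series": [0,0,0,0,0,0,0,0,0,0,0,0]}}

```text
clock: 31.25
ee_pos: [0.5146, 0.2926, 0.1892]
eef_rot: [-0.255, -3.13, 0.001]
wrist_force: [-0.1, 0.4, 0.1]
width: 0.008
finger_force: 0.0
```

```bash
python3 - <<'E'
from h import *
s=ft();im=arm.capture("wrist");c=cam("wrist",s)
b=hsv(im,(98,60,40),(128,255,255));b[:,:200]=0;b[:,450:]=0
ctr=np.array([.5168,.2927]);yw=np.radians(170.7);X=np.array([np.cos(yw),np.sin(yw)]);Y=np.array([np.sin(yw),-np.cos(yw)])
y=np.nonzero(b[:,325])[0].min()
for r in (y,y+5,y+60):
    x=np.nonzero(b[r])[0];w=ray(c,[[x.min(),r],[x.max()+1,r]],.118)-ctr;print(r,(w@X).round(4),(w@Y).round(4))
a=arm.capture("scene");h=cv2.cvtColor(a,cv2.COLOR_RGB2HSV)
cs=cam("scene")
for z in(.118,.126):print(z,[proj(cs,[np.r_[ctr-.069*X+q*Y,z]])[0].round(1) for q in(-.033,.033)])
for r in range(224,262,2):
    print(r,''.join('D' if v<55 else 'B' if 100<=H<=128 and S>90 else 'o' if H<=13 and S>120 else 'y' if 14<=H<=32 and S>120 else '.' for H,S,v in h[r,425:490]))
E
```

```text
31.4 [0.5141 0.2931 0.1896] [ 0.48 -0.5   0.33] [-0.107 -0.123 -0.022]
117 [0.0815 0.0815] [-0.0099  0.0101]
122 [0.0784 0.0784] [-0.0113  0.0147]
177 [0.0429 0.0429] [-0.0331  0.0361]
0.118 [array([440.6, 234. ]), array([471.2, 234.8])]
0.126 [array([441.3, 231.4]), array([472.1, 232.2])]
224 .....BBBBBBBBBBBBBBBBBBBBBBBBBBBBBBBBBBBBBBBBB...................
226 .....BBBBBBBBBBBBBBBBBBBBBBBBBBBBBBBBBBBBBBBBB...................
228 .....BBBBBBBBBBBBBBBBBBBBBBBBBBBBBBBBBBBBBBBBBB..................
230 .....BBBBBBBBBBBBBBBBBBBBBBBBBBBBBBBBBBBBBBBBBB..................
232 ......BBBBBBBBBB............................BBB..................
234 ......BBBBBBBBB..ooooooooooyyyyyooyoooooooooo....................
236 .......BBBBBBBBB...oooooooooyoyoooooooooooooooo..................
238 .......BBBBBBBBB..ooooooooooooooooooooooooo......................
240 .......BBBBBBBB..ooooooooooyyyyyyyyyoooooo.......................
242 ........BBBBBBB..oooooooooyyyyyyyyyyooooo........................
244 D.......BBBBBB..oooooooooooyyyyyyyyyoooo.........................
246 D.......BBBBBB............yyyyyyyyooo....BB......................
248 DD.......BBBBBBBBBBBBBBB..yyyyyyy..BBBBBBBB......................
250 DD.......BBBBBBBBBBBBBB..yyyyyyy..BBBBBB.........................
252 DD.......BBBBBBBBBBBBBB.yyyyyyyy.BBBBBB..........................
254 DD........BBBBBBBBBBB...yyyyyyy..BBBBB...........................
256 DD........BBBBBBBBB....yyyyyyy..BBBBB............................
258 D..........BBDDBBBB...yyyyyyyy..BBB..............................
260 D..........BDDDD.................................................
```

```bash
python3 -c "
from workcell import arm
print(arm.sign_off())"
```

```text
the job is handed in; nothing more can be done
None
```

The spare tray is on the fixed tray that holds the heat sink, orange end over plain end; both ends were pushed to the hard stop, the arm is clear, and the job is handed in at about 31 s of 48 s (no verdict was returned).

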